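# Lock the blue work-holder with a screwdriver through its screw eye

### The arm

A 7-joint arm with a two-finger parallel gripper is mounted at the origin on a cart in front of the work surface, level with it; the furniture and walls round the work are solid. World frame = base frame: x ahead of the robot, y to its left, z up, the work surface at z = 0. Lengths are in m, angles in degrees, forces in N, time in s.
With the tool pointing down it reaches from about 0.425 to 0.8 m from the base axis. Payload 8.3 kg.
Tool frame: the origin (TCP) lies midway between the tips of the shut fingers; the grasp point (between the pads) lies 19 mm behind it (grip_point_offset is the distance from the TCP to the grasp point, in m); z points along the fingers, y is the line along which they close (so a half turn about z gives the same grasp; the last joint's range is limited). The gripper opens to 85 mm and grips with 20 to 120 N. Pads are 22 mm wide; open, the fingers measure 114 mm over their backs; the gripper's body (76 mm by 85 mm) begins 54 mm behind the grasp point. The pads swing forward as they close: fully open they stand 13 mm farther back than shut.
Start: joints at [59.823, 21.967, 0.94, 78.501, -0.361, 79.538, -2.664], TCP at [0.28, -0.559, 0.231] pointing down, gripper open.
Joint ranges: [-169.22, 169.22], [-14.56, 117.87], [-87.37, 89.26], [10.42, 133.3], [-82.24, 262.24], [0.94, 117.77], [-172.7, 172.7]. Speed limits (degrees/s): [136.94, 136.94, 172.46, 172.46, 180, 180, 180].

### API

Orientations are given as a 3x3 rotation matrix whose columns are the frame's x, y, z axes.
In Python, from bench import * gives the robot as it stands.
- The arm moves only by the tool carry_out, never from a script. Its arguments are lists of equal length, an entry for each row: "linear": the shift along the tool's x, y, z in mm, a list of three; "delta_rot": the turn, a rotation vector about the tool's x, y, z in degrees, a list of three. In form: {"linear": [[x, y, z], ...], "delta_rot": [[wx, wy, wz], ...]}. A call has 1 to 10 rows; each row is the pose to reach, as a shift and turn from the pose commanded when the call began, along the tool's axes at that moment; what a row does not reach only later rows make up. A row lasts 1/12 s, in which the tool goes at most 41.7 mm and 7.16 degrees, less where a joint would pass 70% of its speed; a pose out of reach is approached as far as the arm can. A call with a gripper value outside its range is refused whole. "fingers" is the opening, from 0 (shut) to 1 (fully open), set as the call begins (left out, the last holds). The fingers move at their own pace and stop on an object; "grip_force" is the grip in N (left out, the last holds). Time passes only in rows, so rows that repeat a pose let the fingers close. It gives the time, the measured TCP pose, the force, the opening and the grip force at its end, in the units of the state.
- state(): the state, without advancing time (a new reading comes with each control period).
- capture(name): name is "scene" or "top"; returns a dict with "image" (384x512x3 uint8, blue, green, red), "fx", "fy", "cx", "cy" (pixels), "T" (4x4, takes a point from camera to world coordinates). Camera axes: x right, y up, looking along -z (the intrinsics and any distortion apply to the point x, -y, -z); pixel columns grow to the right and rows downward; lengths in m; the calibration is good to about 2 mm. A picture is of the moment at which its call begins. There is no depth.
- hand_in(): hands the job in; it is judged then, once.
The state is a dict: "time": time; "joint_positions": joint angles; "joint_velocities": joint speeds; "joint_efforts": joint torques, N m; "eef_pos": TCP position; "orientation": TCP orientation; "force": force on the tool from outside, world axes, zero at the start; "moment": the same for the moment, N m; "opening": finger opening in m; "grasp_force": force on a finger pad.
Only numpy, scipy, OpenCV 4.12 (cv2) and the standard library are available. Lean on these libraries where they do the work, as an engineer would, in place of code of your own. Each camera call takes 0.05 s, during which the arm holds its last target. There are 200 camera calls.

### The job

The pin in the blue work-holder is still loose. Slide the shaft of the red-handled screwdriver that lies between the two holders right through the screw eye on top of the blue holder and lever the eye clockwise (seen from above) fully home against its stop, turning it with the screwdriver and not with the gripper; then draw the screwdriver out and lay it down flat on the table, clear of the holder. The yellow holder is already locked: leave its eye as it is.

Things in the scene. Friction and masses are not known exactly. Their poses are not given: they have to be found in the camera images.
- driver_grip (a point): Middle of the round red handle (18 mm across, 70 mm long, 35 mm either way) of the small screwdriver lying flat between the two holders, 9 mm above it: grasp here. y axis along the tool, +y to the butt, -y to the tip; z up. The shaft leaves the handle 35 mm from here, its tip lies 119 mm from here on the same axis. At the start it points roughly away from the robot. About 35 g.
- driver_shaft (a point): Point on the axis of the screwdriver's thin steel shaft (4 mm across), 75 mm from the middle of the handle towards the tip and 44 mm short of the tip; axes as driver_grip.
- blue_bore (a point): Centre of the hole of the blue holder's steel screw eye, 66 mm above the table, on the upright axis it turns about. x runs along the level hole, z is up; at the start the -x mouth faces roughly the robot. The eye is 40 mm long along the hole, 25 mm wide (33 at the mouths); the hole is 15 mm across, flared in its last 6 mm to 23. The shaft swings about 0.4 rad in it before the eye turns.
- blue_eye (a joint): Angle (rad) of the blue holder's eye; grows as it is turned clockwise seen from above. Starts loose between 0 and 0.25; hard stop (locked: white tab at the small steel post) at 0.9. Turns stiffly (0.06 N m) and stays where it is left.
- blue: The blue work-holder, bolted down; origin under its centre, on the table, straight below the eye. A blue block 56 x 56 mm, top 40 mm high, on a steel foot 86 (x) x 60 (y) mm, 10 mm thick; a 12 mm steel pin, 74 mm long, goes through it along y, 24 mm above the table.
- yellow_eye (a joint): Angle of the eye on the yellow holder, a bystander alike in all but colour; it starts locked at 0.9 and is to be left so.
- yellow_bore (a point): Centre of the hole of the yellow holder's eye, as blue_bore.

How it is judged:
By the outcome, as a careful person would: the job done as asked, in the order asked, and still so for the second after the job is handed in, with the robot touching nothing.
It also fails if it takes over 58 s, if anything falls off the work surface, if the arm or the gripper's body presses on something with over 40 N, if the wrist force passes 120 N, or if a joint passes its speed limit or range.

## Working session

There is one attempt and no reset: what is moved stays moved. The work goes in short steps, Python scripts to look and compute and a tool call to move; the robot and the scene stay as the last step left them, time stands still between calls to the robot, and variables do not carry over. Pictures are saved under pics/ and viewed, at most 10 in all, crops included, and the job is handed in when it is done.

Besides the shell and the picture viewer there is one more tool, called after "Emit:" as a command line: name --argument value ..., lists and objects as JSON in quotes. carry_out: Moves the arm, as the interface text tells. Its arguments: {"type":"object","properties":{"linear":{"type":"array"},"delta_rot":{"type":"array"},"fingers":{"type":"number"},"grip_force":{"type":"number"}},"required":["linear","delta_rot"]}

```bash
mkdir -p pics; python3 - <<'E'
from bench import *
import cv2
s=state();print({k:s[k] for k in ('time','eef_pos','orientation','opening','force')})
for n in ('scene','top'):
    c=capture(n);cv2.imwrite(f'pics/{n}0.png',cv2.resize(c['image'],None,fx=1.5,fy=1.5,interpolation=cv2.INTER_CUBIC));print(n,{k:c[k] for k in c if k!='image'})
E
ls
```

```text
{'time': 0.0, 'eef_pos': array([ 0.27940712, -0.55850122,  0.23025929]), 'orientation': array([[ 8.94322936e-01,  4.47421131e-01, -9.04262918e-04],
       [ 4.47422044e-01, -8.94321222e-01,  1.75124603e-03],
       [-2.51570397e-05, -1.97076665e-03, -9.99998058e-01]]), 'opening': 0.08536728817539628, 'force': array([ 0.00420738,  1.17460069, -0.08413426])}
scene {'fx': 449.7949943081488, 'fy': 449.7949943081488, 'cx': 248.40629006019236, 'cy': 192.7806239228626, 'T': array([[-0.86681613,  0.34546951, -0.35955615,  0.19542681],
       [-0.49828746, -0.62679775,  0.5990277 ,  0.53660672],
       [-0.01842318,  0.69840919,  0.71546152,  0.7183998 ],
       [ 0.        ,  0.        ,  0.        ,  1.        ]])}
top {'fx': 372.4799218652376, 'fy': 372.4799218652376, 'cx': 251.33580325471118, 'cy': 190.88338187637308, 'T': array([[-1.46573307e-02,  9.99213388e-01, -3.68478965e-02,
         4.85583008e-01],
       [-9.99802367e-01, -1.41510451e-02,  1.39633540e-02,
        -8.44805783e-04],
       [ 1.34309340e-02,  3.70452797e-02,  9.99223327e-01,
         9.42162785e-01],
       [ 0.00000000e+00,  0.00000000e+00,  0.00000000e+00,
         1.00000000e+00]])}
pics
```

View pics/scene0.png

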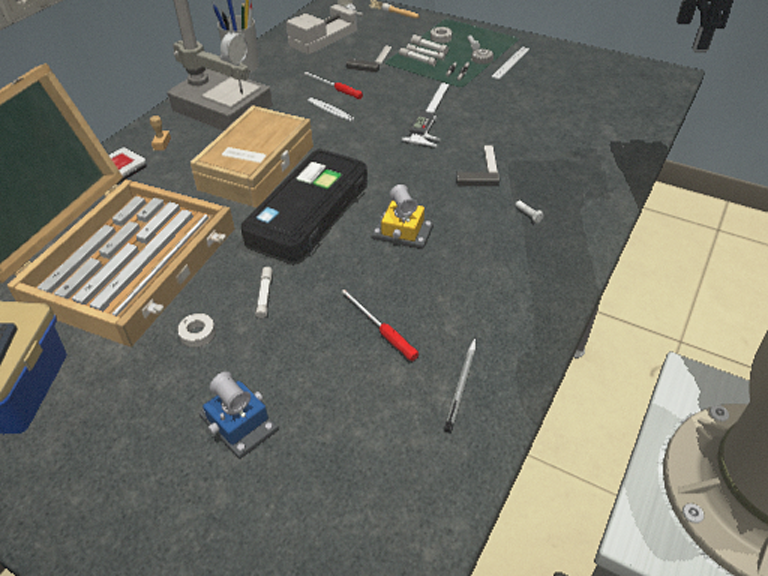

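View pics/top0.png

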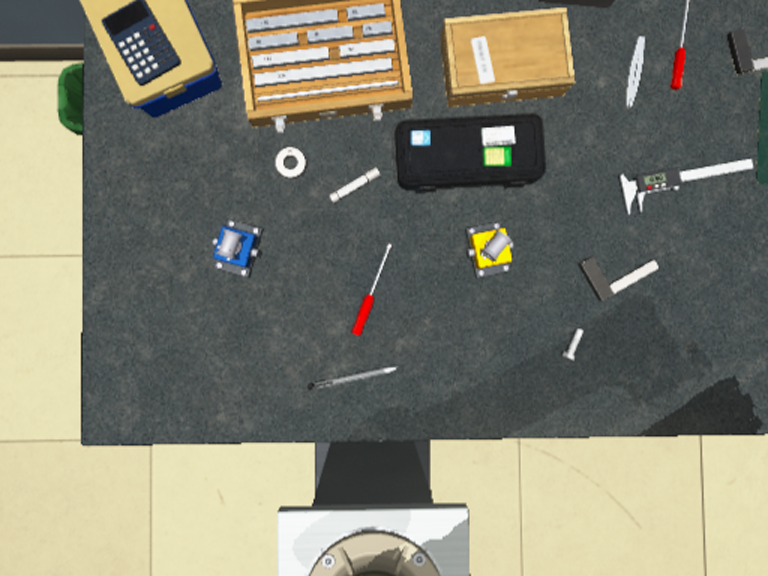

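The scene and top views show the red driver (top: handle about (362,314), tip about (389,246)), the blue holder at about (236,248) and the yellow one at about (491,248). I'll measure these next.

```bash
cat > h.py <<'E'
import numpy as np, cv2
from bench import *
def ray(c,u,v):
    d=c['T'][:3,:3]@np.array([(u-c['cx'])/c['fx'],-(v-c['cy'])/c['fy'],-1]);return c['T'][:3,3],d
def atz(c,u,v,z):
    o,d=ray(c,u,v);return o+d*(z-o[2])/d[2]
def proj(c,p):
    q=c['T'][:3,:3].T@(np.asarray(p)-c['T'][:3,3]);return np.array([c['cx']-c['fx']*q[0]/q[2],c['cy']+c['fy']*q[1]/q[2]])
def crop(c,p,name,r=45,k=6):
    u,v=proj(c,p).astype(int);u0,v0=u-r,v-r
    cv2.imwrite(name,cv2.resize(c['image'][v0:v0+2*r,u0:u0+2*r],None,fx=k,fy=k,interpolation=cv2.INTER_CUBIC));print(name,u0,v0,k)
def tri(a,b):  # list of (o,d)
    A=0;B=0
    for o,d in (a,b):
        d=d/np.linalg.norm(d);P=np.eye(3)-np.outer(d,d);A=A+P;B=B+P@o
    return np.linalg.solve(A,B)
E
python3 - <<'E'
from h import *
T=capture('top');S=capture('scene')
for n,c,roi in (('top',T,(220,150,280,235)),('scene',S,(220,185,290,245))):
    im=c['image'].astype(int);b,g,r=im[...,0],im[...,1],im[...,2]
    m=(r>110)&(g<60)&(b<60);x0,y0,x1,y1=roi
    k=np.zeros_like(m);k[y0:y1,x0:x1]=1;m&=k
    v,u=np.nonzero(m);P=np.array([atz(c,a+.0,bb+.0,.009)[:2] for a,bb in zip(u,v)])
    (cx,cy),(w,h),a=cv2.minAreaRect((P*1000).astype(np.float32))
    ev=np.linalg.svd(P-P.mean(0))[2][0]
    print(n,'handle',P.mean(0),'rect',cx,cy,w,h,a,'axis',ev,np.degrees(np.arctan2(ev[1],ev[0])))
    for nm,lo in (('blue',0),('yellow',1)):
        m=((b>90)&(r<60)&(g<110)) if lo==0 else ((r>150)&(g>130)&(b<60))
        v,u=np.nonzero(m);X=np.array([atz(c,a,bb,.04)[:2] for a,bb in zip(u,v)])
        k=(X[:,0]<.65)&(X[:,0]>.35)&(abs(X[:,1])<.35);X=X[k];print(nm,cv2.minAreaRect((X*1000).astype(np.float32)),X.mean(0))
print('tip',atz(T,389/1.5,246/1.5,.009),atz(S,344/1.5,292/1.5,.009))
bl=atz(T,236/1.5,248/1.5,.05)
for n,c in (('t',T),('s',S)): crop(c,bl,f'pics/b{n}.png',30,10)
a,b=[cv2.imread(f'pics/b{n}.png')[:, 100:500] for n in 'ts'];cv2.imwrite('pics/b.png',np.hstack([a,b]))
E
```

```text
top handle [0.47384336 0.01113031] rect 473.7888488769531 11.379098892211914 17.199905395507812 70.04289245605469 67.40864562988281 axis [-0.92940202  0.36906895] 158.34179146129387
blue ((588.2825927734375, 218.11753845214844), (55.53340148925781, 55.43915557861328), 73.75967407226562) [0.59001625 0.21411102]
yellow ((579.7499389648438, -200.68753051757812), (56.52862548828125, 55.20759201049805), 10.893321990966797) [ 0.57746769 -0.19719475]
scene handle [0.472256   0.01175185] rect 472.89959716796875 11.524544715881348 17.79108238220215 73.54727935791016 68.19254302978516 axis [-0.92691052  0.3752824 ] 157.95823207223117
blue ((585.3505249023438, 220.91383361816406), (55.223609924316406, 55.653533935546875), 73.54498291015625) [0.58169435 0.22865009]
yellow ((576.5702514648438, -194.76608276367188), (53.490020751953125, 51.20872497558594), 11.504383087158203) [ 0.57097709 -0.18453577]
tip [ 0.58735206 -0.03498763  0.009     ] [ 0.58577354 -0.03208278  0.009     ]
pics/bt.png 127 135 10
pics/bs.png 129 234 10
```

View pics/b.png

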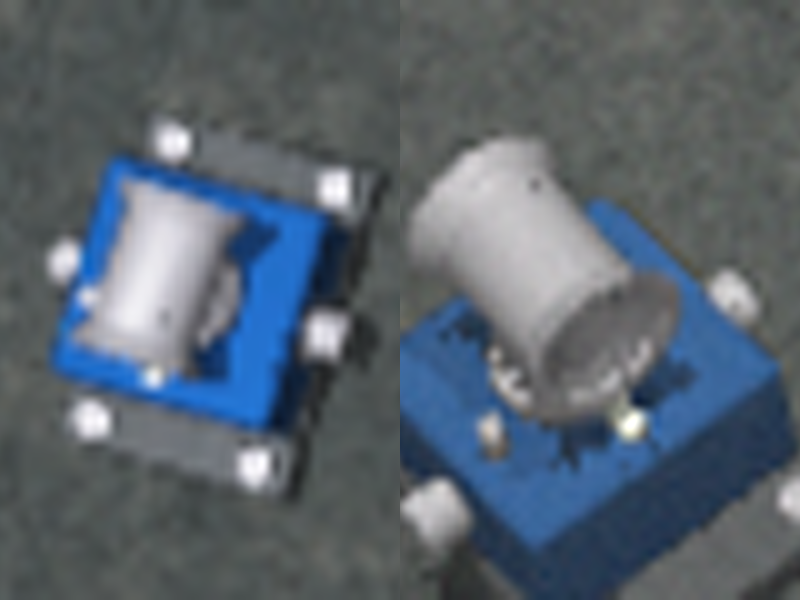

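The blue block's x axis lies at about -16° and the eye in the top crop runs from mouth (138,345) to (185,205), about -18.5°. Next I work out the eye's centre and the first move.

```bash
python3 - <<'E'
from h import *
T=capture('top');S=capture('scene')
pt=lambda x,y:((x+100+.5)/10-.5+127,(y+.5)/10-.5+135)
ps=lambda x,y:((x-400+100+.5)/10-.5+129,(y+.5)/10-.5+234)
# block top corners
for n,c,L in (('T',T,[pt(115,158),pt(332,215),pt(55,375)]),('S',S,[ps(600,200),ps(780,370),ps(540,550)])):
    X=[atz(c,*p,.04)*1000 for p in L];print(n,np.round(X,1), 'centre',np.round(((X[1]+X[2])/2 if n=='T' else (X[0]+X[2])/2),1))
m=[atz(T,*pt(138,345),.07),atz(T,*pt(185,205),.07)];d=m[1]-m[0];print('eye top',np.mean(m,0),np.linalg.norm(d),np.degrees(np.arctan2(d[1],d[0])))
ms=[atz(S,*ps(608,345),.066),atz(S,*ps(480,205),.066)];print('scene mouths',ms,np.degrees(np.arctan2(*(ms[1]-ms[0])[1::-1])))
E
```

```text
T [[620.7 235.5  40. ]
 [606.2 183.2  40. ]
 [568.2 250.2  40. ]] centre [587.2 216.7  40. ]
S [[604.5 187.5  40. ]
 [552.3 202.   40. ]
 [566.7 253.2  40. ]] centre [585.6 220.4  40. ]
eye top [0.58858773 0.21694661 0.07      ] 0.03459610065058367 -18.762312254867304
scene mouths [array([0.56809528, 0.22525661, 0.066     ]), array([0.60703835, 0.21234994, 0.066     ])] -18.336435132044134
```

```bash
cat >> h.py <<'E'
from scipy.spatial.transform import Rotation as R
def goto(p,yaw):
    "tool down, tool x at yaw: print shift (mm) and turn (deg) in tool axes"
    s=state();M=np.array(s['orientation']);a=np.radians(yaw);x=np.array([np.cos(a),np.sin(a),0]);z=np.array([0,0,-1.])
    G=np.c_[x,np.cross(z,x),z]
    print('t',round(s['time'],2),'lin',np.round(M.T@(np.array(p)-s['eef_pos'])*1000,1),'rot',np.round(R.from_matrix(M.T@G).as_rotvec(degrees=True),2),'F',np.round(s['force'],1),'M',np.round(s['moment'],2),'j7',np.round(s['joint_positions'],0)[6],'open',s['opening'])
E
python3 -c "
from h import *
goto([.474,.0113,.12],158)"
```

```text
t 0.3 lin [ 429.  -422.8  111.2] rot [-2.0000e-02 -4.0000e-02 -1.3142e+02] F [ 0.7 -0.2  0.5] M [-0.03  0.01  0.02] j7 -3.0 open 0.08570635678322353
```

Emit:
carry_out --linear '[[429, -423, 111], [429, -423, 111], [429, -423, 111], [429, -423, 111], [429, -423, 111], [429, -423, 111], [429, -423, 111], [429, -423, 111], [429, -423, 111], [429, -423, 111]]' --delta_rot '[[0, 0, -131.4], [0, 0, -131.4], [0, 0, -131.4], [0, 0, -131.4], [0, 0, -131.4], [0, 0, -131.4], [0, 0, -131.4], [0, 0, -131.4], [0, 0, -131.4], [0, 0, -131.4]]' --fingers 1

```text
time: 1.13
eef_pos: [0.4121, -0.1693, 0.1558]
orientation: [[-0.148, 0.989, 0.001], [0.989, 0.148, -0.001], [-0.001, 0.001, -1.0]]
force: [0.8, -1.4, 0.1]
opening: 0.0855
grasp_force: 0.0
```

```bash
python3 -c "
from h import *
goto([.474,.0113,.12],158);print(state()['joint_positions'])"
```

```text
t 1.13 lin [169.4  88.   35.7] rot [ 1.000e-02  6.000e-02 -5.947e+01] F [ 0.8 -1.4  0.1] M [-0.06 -0.07 -0.01] j7 25.0 open 0.08546634825619037
[ 40.22535061   4.16873509 -22.84392638 110.58252862   1.8009951
  65.53471563  25.22437774]
```

Emit:
carry_out --linear '[[169, 88, 36], [169, 88, 36], [169, 88, 36], [169, 88, 36], [169, 88, 36], [169, 88, 36], [169, 88, 36], [169, 88, 36], [169, 88, 36], [169, 88, 36]]' --delta_rot '[[0, 0, -59.5], [0, 0, -59.5], [0, 0, -59.5], [0, 0, -59.5], [0, 0, -59.5], [0, 0, -59.5], [0, 0, -59.5], [0, 0, -59.5], [0, 0, -59.5], [0, 0, -59.5]]'

```text
time: 1.97
eef_pos: [0.4749, 0.0087, 0.1198]
orientation: [[-0.926, 0.378, 0.0], [0.378, 0.926, 0.0], [0.0, 0.0, -1.0]]
force: [0.1, 0.1, 0.4]
opening: 0.0854
grasp_force: 0.0
```

```bash
python3 -c "
from h import *
goto([.474,.0113,.03],158)"
```

```text
t 1.97 lin [ 1.8  2.1 89.8] rot [ 0.   -0.   -0.19] F [0.1 0.1 0.4] M [ 0.   -0.02 -0.04] j7 56.0 open 0.08544154298493481
```

Emit:
carry_out --linear '[[1, 2, 40], [1, 2, 75], [1, 2, 90], [1, 2, 90]]' --delta_rot '[[0, 0, 0], [0, 0, 0], [0, 0, 0], [0, 0, 0]]'

```text
time: 2.3
eef_pos: [0.4718, 0.0107, 0.0265]
orientation: [[-0.924, 0.381, -0.006], [0.381, 0.924, 0.001], [0.006, -0.002, -1.0]]
force: [-1.3, 0.3, 0.4]
opening: 0.0856
grasp_force: 0.0
```

```bash
python3 -c "
from h import *
goto([.474,.0113,.003],158)"
```

```text
t 2.3 lin [-2.   1.4 23.4] rot [-0.11 -0.35 -0.42] F [-1.3  0.3  0.4] M [-0.02  0.03  0.  ] j7 50.0 open 0.08559441871066664
```

Emit:
carry_out --linear '[[-1, 1, 12], [-1, 1, 20], [-1, 1, 20], [-1, 1, 20]]' --delta_rot '[[0, 0, 0], [0, 0, 0], [0, 0, 0], [0, 0, 0]]'

```text
time: 2.63
eef_pos: [0.4764, 0.0116, 0.0102]
orientation: [[-0.925, 0.38, 0.001], [0.38, 0.925, 0.0], [-0.0, 0.0, -1.0]]
force: [-0.1, -1.1, 0.2]
opening: 0.0855
grasp_force: 0.0
```

```bash
python3 -c "
from h import *
goto([.474,.0113,.003],158)"
```

```text
t 2.63 lin [ 2.1 -1.2  7.2] rot [ 0.02  0.03 -0.32] F [-0.1 -1.1  0.2] M [ 0.04  0.01 -0.04] j7 49.0 open 0.08552158431179939
```

Lower the rest, then close gently.

Emit:
carry_out --linear '[[2, -1, 6], [2, -1, 6], [2, -1, 6]]' --delta_rot '[[0, 0, 0], [0, 0, 0], [0, 0, 0]]'

```text
time: 2.88
eef_pos: [0.4737, 0.0112, 0.004]
orientation: [[-0.925, 0.38, 0.0], [0.38, 0.925, -0.0], [-0.0, -0.0, -1.0]]
force: [-0.0, -0.4, -0.1]
opening: 0.0854
grasp_force: 0.0
```

Emit:
carry_out --linear '[[0, 0, 0], [0, 0, 0], [0, 0, 0], [0, 0, 0], [0, 0, 0], [0, 0, 0], [0, 0, 0], [0, 0, 0]]' --delta_rot '[[0, 0, 0], [0, 0, 0], [0, 0, 0], [0, 0, 0], [0, 0, 0], [0, 0, 0], [0, 0, 0], [0, 0, 0]]' --fingers 0 --grip_force 70

```text
time: 3.55
eef_pos: [0.474, 0.0114, 0.0041]
orientation: [[-0.925, 0.38, 0.0], [0.38, 0.925, -0.0], [-0.0, 0.0, -1.0]]
force: [-1.5, 0.3, 5.9]
opening: 0.0149
grasp_force: 68.5
```

```bash
python3 -c "
from h import *
goto([.474,.0113,.060],158);print(state()['eef_pos'],state()['grasp_force'])"
```

```text
t 3.55 lin [ -0.1  -0.1 -55.9] rot [ 0.01  0.02 -0.31] F [-1.5  0.3  5.9] M [ 0.11  0.4  -0.04] j7 48.0 open 0.014911095757569336
[0.47396153 0.01140962 0.00411763] 68.49064350128174
```

The opening of 14.9 mm is under the 18 mm handle, so the pinch is probably above the handle's axis. I'll reopen, go 3 mm lower and grip again.

Emit:
carry_out --linear '[[0, 0, 0], [0, 0, 0], [0, 0, 0], [0, 0, 0], [0, 0, 1], [0, 0, 3], [0, 0, 3]]' --delta_rot '[[0, 0, 0], [0, 0, 0], [0, 0, 0], [0, 0, 0], [0, 0, 0], [0, 0, 0], [0, 0, 0]]' --fingers 0.5

```text
time: 4.13
eef_pos: [0.4735, 0.0113, 0.0004]
orientation: [[-0.925, 0.38, -0.0], [0.38, 0.925, 0.0], [0.0, -0.0, -1.0]]
force: [0.3, 0.1, -0.1]
opening: 0.0425
grasp_force: 0.0
```

Emit:
carry_out --linear '[[0, 0, 0], [0, 0, 0], [0, 0, 0], [0, 0, 0], [0, 0, 0], [0, 0, 0], [0, 0, 0]]' --delta_rot '[[0, 0, 0], [0, 0, 0], [0, 0, 0], [0, 0, 0], [0, 0, 0], [0, 0, 0], [0, 0, 0]]' --fingers 0

```text
time: 4.72
eef_pos: [0.4739, 0.0114, 0.001]
orientation: [[-0.925, 0.379, 0.0], [0.379, 0.925, 0.0], [-0.0, 0.0, -1.0]]
force: [-1.6, 0.4, 4.7]
opening: 0.015
grasp_force: 68.6
```

```bash
python3 -c "
from h import *
goto([.474,.0113,.060],158);print(state()['eef_pos'],state()['grasp_force'])"
```

```text
t 4.72 lin [ -0.1  -0.  -59. ] rot [ 0.01  0.02 -0.3 ] F [-1.6  0.4  4.7] M [-0.01  0.29 -0.  ] j7 48.0 open 0.01502962266513955
[0.47392647 0.01139151 0.00101487] 68.58243227005005
```

Emit:
carry_out --linear '[[0, 0, -30], [0, 0, -60], [0, 0, -90], [0, 0, -100], [0, 0, -100]]' --delta_rot '[[0, 0, 0], [0, 0, 0], [0, 0, 0], [0, 0, 0], [0, 0, 0]]'

```text
time: 5.13
eef_pos: [0.4758, 0.0113, 0.1034]
orientation: [[-0.925, 0.38, 0.005], [0.38, 0.925, -0.001], [-0.005, 0.001, -1.0]]
force: [0.6, 0.2, -0.9]
opening: 0.015
grasp_force: 68.6
```

```bash
python3 -c "
from h import *
goto([.4405,.267,.1],161.5)"
```

```text
t 5.13 lin [129.8 223.2   3.1] rot [ 0.07  0.3  -3.82] F [ 0.6  0.2 -0.9] M [-0.02  0.02  0.01] j7 54.0 open 0.014961184611845892
```

Emit:
carry_out --linear '[[15, 26, 0], [32, 55, 0], [49, 85, 0], [66, 114, 0], [83, 143, 0], [100, 172, 0], [117, 201, 0], [128, 222, 1], [129, 223, 1], [129, 223, 1]]' --delta_rot '[[0, 0, -3.8], [0, 0, -3.8], [0, 0, -3.8], [0, 0, -3.8], [0, 0, -3.8], [0, 0, -3.8], [0, 0, -3.8], [0, 0, -3.8], [0, 0, -3.8], [0, 0, -3.8]]'

```text
time: 5.97
eef_pos: [0.4376, 0.2679, 0.0983]
orientation: [[-0.949, 0.314, -0.002], [0.314, 0.949, 0.0], [0.002, -0.001, -1.0]]
force: [-0.3, -0.1, -0.2]
opening: 0.0154
grasp_force: 68.6
```

```bash
python3 - <<'E'
from h import *
goto([.4405,.267,.058],161.5)
T=capture('top');S=capture('scene')
for n,c in (('t',T),('s',S)): crop(c,[.53,.24,.08],f'pics/c{n}.png',50,8)
a,b=[cv2.imread(f'pics/c{n}.png')[100:700,200:600] for n in 'ts'];cv2.imwrite('pics/c.png',np.hstack([a,b]))
E
```

```text
t 5.97 lin [-3.2  0.1 40.3] rot [-0.04 -0.13  0.21] F [-0.3 -0.1 -0.2] M [-0.02 -0.01 -0.04] j7 23.0 open 0.015405349401270205
pics/ct.png 91 136 8
pics/cs.png 120 228 8
```

View pics/c.png

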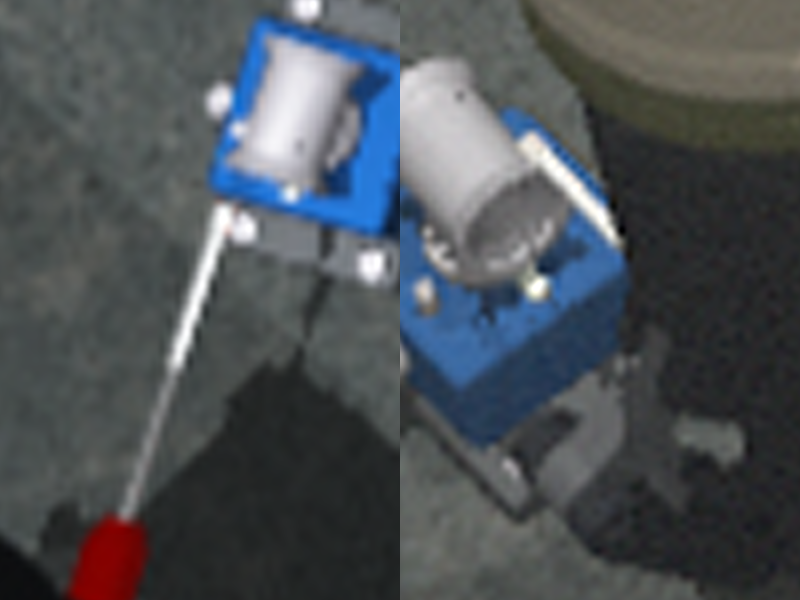

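The driver is held level and its tip shows at top (225,210) and scene (527,140), with the eye's near mouth at top about (262,175). I'll triangulate the tip.

```bash
python3 - <<'E'
from h import *
T=capture('top');S=capture('scene')
pt=lambda x,y:((x+200.5)/8-.5+91,(y+100.5)/8-.5+136)
ps=lambda x,y:((x-400+200.5)/8-.5+120,(y+100.5)/8-.5+228)
tip=tri(ray(T,*pt(225,207)),ray(S,*ps(526,140)));print('tip tri',tip)
h=atz(T,*pt(124,520),.106);t=atz(T,*pt(225,207),.106);d=t-h;print('axis yaw',np.degrees(np.arctan2(d[1],d[0])),'tip',t,'len',np.linalg.norm(d))
a=atz(T,*pt(255,172),.07);b=atz(T,*pt(315,50),.07);print(pt(0,0))
l=[atz(T,*pt(*q),.066) for q in((230,165),(325,190),(268,40),(365,72))];near=(l[0]+l[1])/2;far=(l[2]+l[3])/2;d=far-near
print('mouths',near,far,(near+far)/2,np.linalg.norm(d),np.degrees(np.arctan2(d[1],d[0])))
s=state();print(s['eef_pos']);y=np.array(s['orientation'])[:,0];print('pred tip',s['eef_pos']-.119*y, 'yaw',np.degrees(np.arctan2(-y[1],-y[0])))
E
```

```text
tip tri [0.55709982 0.22749688 0.10695323]
axis yaw -18.05947771279988 tip [0.55784438 0.22822295 0.106     ] len 0.09167318241987679
(115.5625, 148.0625)
mouths [0.56978053 0.2237813  0.066     ] [0.6054822  0.21218007 0.066     ] [0.58763136 0.21798068 0.066     ] 0.0375392777587313 -18.001535941526082
[0.43939715 0.26476458 0.09910823]
pred tip [0.55215703 0.22673556 0.09906308] yaw -18.637021143296057
```

The tip is on the eye's axis to within about 1 mm and roughly 12 mm short of the mouth. I'll lower to bore height while backing off slightly.

Emit:
carry_out --linear '[[3, 0, 15], [3, 0, 30], [3, 0, 41], [3, 0, 41], [3, 0, 41]]' --delta_rot '[[0, 0, 0], [0, 0, 0], [0, 0, 0], [0, 0, 0], [0, 0, 0]]'

```text
time: 6.58
eef_pos: [0.4362, 0.2667, 0.0585]
orientation: [[-0.948, 0.318, -0.001], [0.318, 0.948, -0.001], [0.001, -0.001, -1.0]]
force: [-0.5, 0.3, -0.4]
opening: 0.0154
grasp_force: 68.6
```

```bash
python3 - <<'E'
from h import *
T=capture('top');S=capture('scene')
goto([.4394,.2648,.058],161.7);print(state()['eef_pos'])
for n,c in (('t',T),('s',S)): crop(c,[.55,.235,.07],f'pics/d{n}.png',50,8)
a,b=[cv2.imread(f'pics/d{n}.png')[100:700,200:600] for n in 'ts'];cv2.imwrite('pics/d.png',np.hstack([a,b]))
E
```

```text
t 6.68 lin [-3.4 -1.8  1.5] rot [ 0.04  0.03 -0.24] F [ 0.3 -0.4 -0.4] M [ 0.04  0.01 -0.04] j7 21.0 open 0.015244053105504878
[0.4367702  0.26757366 0.05951331]
pics/dt.png 95 128 8
pics/ds.png 113 225 8
```

View pics/d.png

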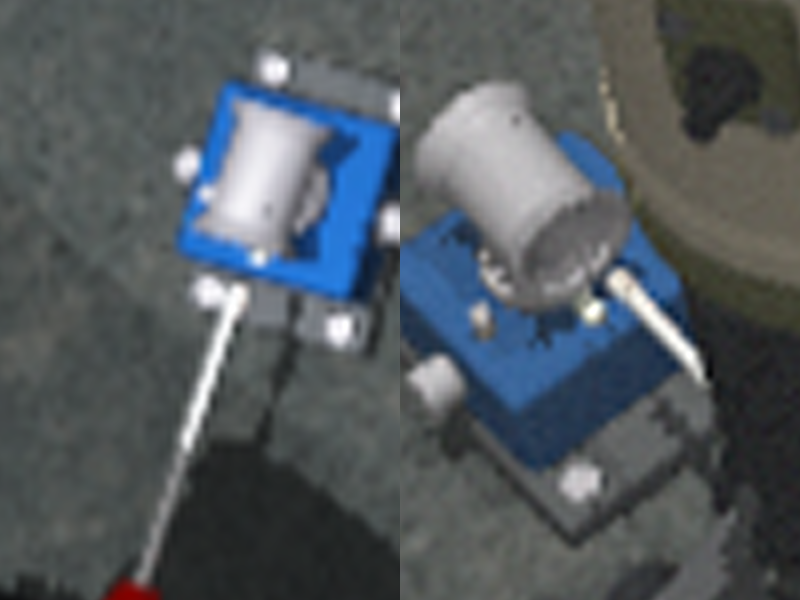

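Seen from the top, the tip at (240,290) sits a few mm right of the eye axis, which runs (283,117)–(243,240). The scene view agrees: tip (617,272), mouth centre (575,245). I'll quantify it.

```bash
python3 - <<'E'
from h import *
T=capture('top');S=capture('scene')
pt=lambda x,y:((x+200.5)/8-.5+95,(y+100.5)/8-.5+128)
ps=lambda x,y:((x-400+200.5)/8-.5+113,(y+100.5)/8-.5+225)
f=lambda a,b:tri(ray(T,*pt(*a)),ray(S,*ps(*b)))
tip=f((240,290),(615,272));near=f((243,240),(577,245));far=f((283,117),(467,132))
print(tip,near,far,(near+far)/2)
d=far-near;d/=np.linalg.norm(d);print('dirs',d,np.degrees(np.arctan2(d[1],d[0])))
a=np.radians(-18.3);ax=np.array([np.cos(a),np.sin(a)]);nn=np.array([-ax[1],ax[0]])
for nm,q in (('tip',tip),('near',near),('far',far)):print(nm,'along',q[:2]@ax,'lat',q[:2]@nn)
h=atz(T,*pt(143,580),.066);t=atz(T,*pt(240,290),.066);e=t-h;print('shaft yaw',np.degrees(np.arctan2(e[1],e[0])),'tipT',t[:2]@nn,t[:2]@ax)
u=[atz(T,*pt(x,y),.066)[:2] for x,y in((195,225),(292,255),(235,100),(332,135))]
print('T lat',[q@nn for q in u],'along',[q@ax for q in u])
s=state();y=-np.array(s['orientation'])[:,0];p=s['eef_pos']+.119*y;print('pred tip',p[:2]@ax,p[:2]@nn,s['eef_pos'])
E
```

```text
[0.55594454 0.22574634 0.06601907] [0.56954841 0.22424131 0.06492287] [0.60677388 0.21263056 0.06785408] [0.58816114 0.21843593 0.06638847]
dirs [ 0.95195624 -0.29691828  0.07495894] -17.32287205817759
tip along 0.4569452637025314 lat 0.3888917199708066
near along 0.4703336900587688 lat 0.3917343126572414
far along 0.5093221861553021 lat 0.39239929082982855
shaft yaw -18.708299388821548 tipT 0.3884849512822227 0.45663573839721405
T lat [np.float64(0.4069728972024679), np.float64(0.377158973447027), np.float64(0.4072351230257334), np.float64(0.37691352043118426)] along [np.float64(0.47086742000744447), np.float64(0.4710172083146365), np.float64(0.5094779723264735), np.float64(0.5082250038180854)]
pred tip 0.4496508818216141 0.39096203537278645 [0.43683271 0.26780348 0.05968384]
```

Shift 3 mm sideways, then advance.

Emit:
carry_out --linear '[[0, 3, 0], [0, 3, 0], [-7, 3, 0], [-15, 3, 0], [-23, 3, 0], [-30, 3, 0], [-35, 3, 0], [-35, 3, 0]]' --delta_rot '[[0, 0, 0], [0, 0, 0], [0, 0, 0], [0, 0, 0], [0, 0, 0], [0, 0, 0], [0, 0, 0], [0, 0, 0]]'

```text
time: 7.45
eef_pos: [0.4718, 0.2584, 0.0587]
orientation: [[-0.948, 0.319, 0.0], [0.319, 0.948, 0.0], [-0.0, 0.0, -1.0]]
force: [-1.1, -0.4, -0.3]
opening: 0.0153
grasp_force: 68.6
```

```bash
python3 - <<'E'
from h import *
goto([.4394,.2648,.058],161.7)
s=state();print(s['eef_pos'])
a=np.radians(-18.3);ax=np.array([np.cos(a),np.sin(a)]);nn=np.array([-ax[1],ax[0]])
print(s['eef_pos'][:2]@ax,s['eef_pos'][:2]@nn)
E
```

```text
t 7.45 lin [32.8 -4.3  0.7] rot [ 0.    0.01 -0.33] F [-1.1 -0.4 -0.3] M [0.03 0.03 0.  ] j7 23.0 open 0.015328319784894507
[0.47182518 0.25837159 0.05866566]
0.36683611323550147 0.3934541209973704
```

Emit:
carry_out --linear '[[-8, 0, 0], [-16, 0, 0], [-24, 0, 0], [-32, 0, 0], [-40, 0, 0], [-40, 0, 0], [-40, 0, 0]]' --delta_rot '[[0, 0, 0], [0, 0, 0], [0, 0, 0], [0, 0, 0], [0, 0, 0], [0, 0, 0], [0, 0, 0]]'

```text
time: 8.03
eef_pos: [0.5087, 0.2464, 0.0587]
orientation: [[-0.948, 0.318, -0.0], [0.318, 0.948, 0.0], [0.0, 0.0, -1.0]]
force: [0.2, 0.5, -0.3]
opening: 0.0155
grasp_force: 68.6
```

```bash
python3 - <<'E'
from h import *
goto([.4394,.2648,.058],161.7)
T=capture('top');S=capture('scene')
for n,c in (('t',T),('s',S)): crop(c,[.57,.225,.07],f'pics/e{n}.png',50,8)
a,b=[cv2.imread(f'pics/e{n}.png')[100:700,200:600] for n in 'ts'];cv2.imwrite('pics/e.png',np.hstack([a,b]))
E
```

```text
t 8.03 lin [71.5 -4.6  0.7] rot [ 0.01 -0.02 -0.26] F [ 0.2  0.5 -0.3] M [-0.01 -0.04  0.01] j7 26.0 open 0.015523453846867008
pics/et.png 99 120 8
pics/es.png 108 216 8
```

View pics/e.png

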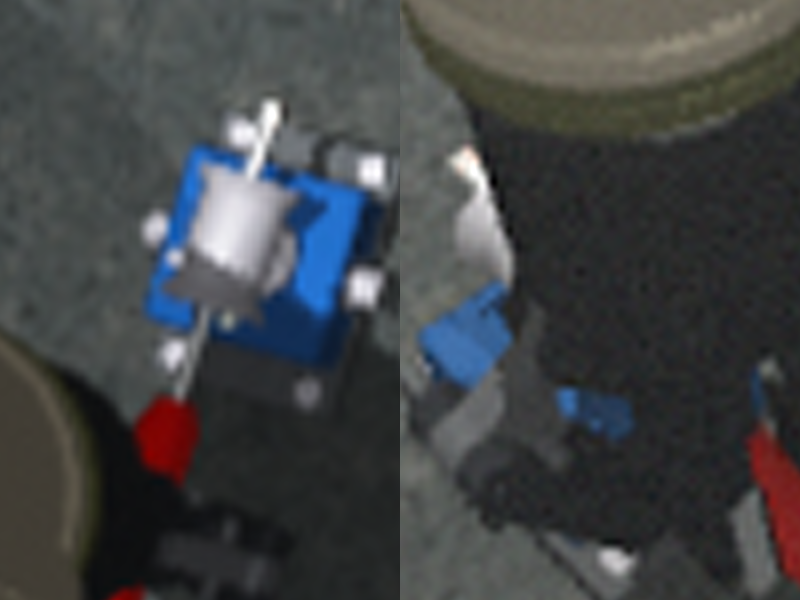

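The shaft is right through the eye (tip at top (272,105), past the far mouth) with no side force. Now I swing it clockwise about the bore.

Emit:
carry_out --linear '[[-0.2, 5.9, 0], [-0.8, 11.7, 0], [-1.8, 17.5, 0], [-3.3, 23.2, 0], [-5.1, 28.7, 0], [-7.3, 34.2, 0], [-9.8, 39.4, 0], [-12.8, 44.5, 0], [-16, 49.4, 0], [-16, 49.4, 0]]' --delta_rot '[[0, 0, 4], [0, 0, 8], [0, 0, 12], [0, 0, 16], [0, 0, 20], [0, 0, 24], [0, 0, 28], [0, 0, 32], [0, 0, 36], [0, 0, 36]]'

```text
time: 8.97
eef_pos: [0.5385, 0.289, 0.0587]
orientation: [[-0.579, 0.816, -0.001], [0.816, 0.579, -0.0], [0.0, -0.001, -1.0]]
force: [-1.9, -2.3, 0.7]
opening: 0.0154
grasp_force: 68.5
```

```bash
cat >> h.py <<'E'
def swing(psi,L=.084,b=(.5876,.218)):
    a=np.radians(psi);goto([b[0]-L*np.cos(a),b[1]-L*np.sin(a),.058],psi+180)
E
python3 -c "
from h import *
swing(-54.6);swing(-70.6);print(state()['eef_pos'])"
```

```text
t 8.97 lin [-2.3 -1.1  0.7] rot [-0.06 -0.02 -0.04] F [-1.9 -2.3  0.7] M [-0.33  0.48 -0.15] j7 -9.0 open 0.01543124869533751
t 8.97 lin [-5.6 22.1  0.6] rot [-6.000e-02 -1.000e-02  1.596e+01] F [-1.9 -2.3  0.7] M [-0.33  0.48 -0.15] j7 -9.0 open 0.01543124869533751
[0.53848508 0.28899029 0.05865547]
```

Emit:
carry_out --linear '[[-2, 4, 0], [-3, 10.5, 0], [-4, 16.5, 0], [-5, 22, 0], [-7, 27.5, 0], [-9, 33, 0], [-9, 33, 0]]' --delta_rot '[[0, 0, 4], [0, 0, 8], [0, 0, 12], [0, 0, 16], [0, 0, 20], [0, 0, 24], [0, 0, 24]]'

```text
time: 9.55
eef_pos: [0.5708, 0.3008, 0.0586]
orientation: [[-0.199, 0.98, -0.001], [0.98, 0.199, 0.0], [0.001, -0.001, -1.0]]
force: [-1.8, -0.3, -0.4]
opening: 0.0152
grasp_force: 68.5
```

```bash
python3 - <<'E'
from h import *
swing(-78.6);swing(-86.6);print(state()['eef_pos'])
T=capture('top');S=capture('scene')
for n,c in (('t',T),('s',S)): crop(c,[.5876,.23,.07],f'pics/f{n}.png',50,8)
a,b=[cv2.imread(f'pics/f{n}.png')[100:700,200:600] for n in 'ts'];cv2.imwrite('pics/f.png',np.hstack([a,b]))
E
```

```text
t 9.55 lin [-0.5  0.1  0.6] rot [-0.05 -0.04  0.07] F [-1.8 -0.3 -0.4] M [ 0.11  0.46 -0.13] j7 -31.0 open 0.015187048811249082
t 9.55 lin [-1.4 11.8  0.6] rot [-0.05 -0.03  8.07] F [-1.8 -0.3 -0.4] M [ 0.11  0.46 -0.13] j7 -31.0 open 0.015187048811249082
[0.57076553 0.30082391 0.05862019]
pics/ft.png 97 112 8
pics/fs.png 98 214 8
```

View pics/f.png

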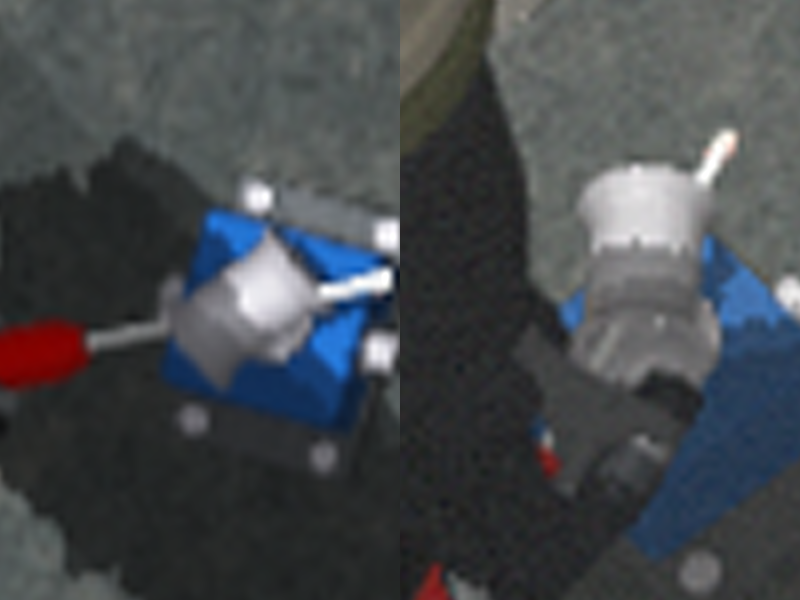

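The eye follows the shaft at about -55° with its usual lag. I'll continue in smaller steps while watching the moment.

Emit:
carry_out --linear '[[0, 3, 0], [-0.5, 6, 0], [-1, 9, 0], [-1.4, 11.8, 0], [-1.4, 11.8, 0]]' --delta_rot '[[0, 0, 2], [0, 0, 4], [0, 0, 6], [0, 0, 8], [0, 0, 8]]'

```text
time: 10.07
eef_pos: [0.5823, 0.3017, 0.0587]
orientation: [[-0.063, 0.998, -0.001], [0.998, 0.063, 0.001], [0.001, -0.001, -1.0]]
force: [-2.5, 1.5, -0.7]
opening: 0.0153
grasp_force: 68.5
```

```bash
python3 -c "
from h import *
swing(-86.6);swing(-90.6)"
```

```text
t 10.07 lin [0.1 0.3 0.7] rot [-0.05 -0.04  0.21] F [-2.5  1.5 -0.7] M [ 0.35  0.67 -0.17] j7 -37.0 open 0.015315419574866105
t 10.07 lin [-0.1  6.2  0.7] rot [-0.05 -0.04  4.21] F [-2.5  1.5 -0.7] M [ 0.35  0.67 -0.17] j7 -37.0 open 0.015315419574866105
```

Emit:
carry_out --linear '[[0, 3, 0], [-0.3, 5.9, 0], [-0.3, 5.9, 0]]' --delta_rot '[[0, 0, 2], [0, 0, 4], [0, 0, 4]]'

```text
time: 10.32
eef_pos: [0.5883, 0.3014, 0.0587]
orientation: [[0.007, 1.0, -0.001], [1.0, -0.007, 0.0], [0.0, -0.001, -1.0]]
force: [-3.2, 1.4, 0.2]
opening: 0.015
grasp_force: 68.5
```

```bash
python3 -c "
from h import *
swing(-90.6);swing(-94.6)"
```

```text
t 10.32 lin [0.6 0.1 0.7] rot [-0.05 -0.01  0.2 ] F [-3.2  1.4  0.2] M [ 0.2   0.68 -0.26] j7 -41.0 open 0.014966618131889374
t 10.32 lin [0.4 6.  0.7] rot [-0.05 -0.01  4.2 ] F [-3.2  1.4  0.2] M [ 0.2   0.68 -0.26] j7 -41.0 open 0.014966618131889374
```

Emit:
carry_out --linear '[[0, 2, 0], [0, 4, 0], [0.2, 6, 0], [0.2, 6, 0]]' --delta_rot '[[0, 0, 1.5], [0, 0, 3], [0, 0, 4], [0, 0, 4]]'

```text
time: 10.65
eef_pos: [0.5935, 0.3013, 0.0583]
orientation: [[0.079, 0.997, -0.003], [0.997, -0.079, -0.001], [-0.001, -0.003, -1.0]]
force: [-8.2, -0.8, 1.2]
opening: 0.0152
grasp_force: 68.8
```

```bash
python3 - <<'E'
from h import *
swing(-94.6);swing(-98.6);print(state()['grasp_force'])
T=capture('top');S=capture('scene')
for n,c in (('t',T),('s',S)): crop(c,[.5876,.22,.06],f'pics/g{n}.png',40,10)
a,b=[cv2.imread(f'pics/g{n}.png')[100:700,200:600] for n in 'ts'];cv2.imwrite('pics/g.png',np.hstack([a,b]))
E
```

```text
t 10.65 lin [0.5 0.8 0.3] rot [-0.17  0.07  0.08] F [-8.2 -0.8  1.2] M [-0.18  1.75 -0.07] j7 -44.0 open 0.01523330418866691
t 10.65 lin [0.3 6.6 0.3] rot [-0.17  0.08  4.08] F [-8.2 -0.8  1.2] M [-0.18  1.75 -0.07] j7 -44.0 open 0.01523330418866691
68.77787947654724
pics/gt.png 112 122 10
pics/gs.png 113 223 10
```

View pics/g.png

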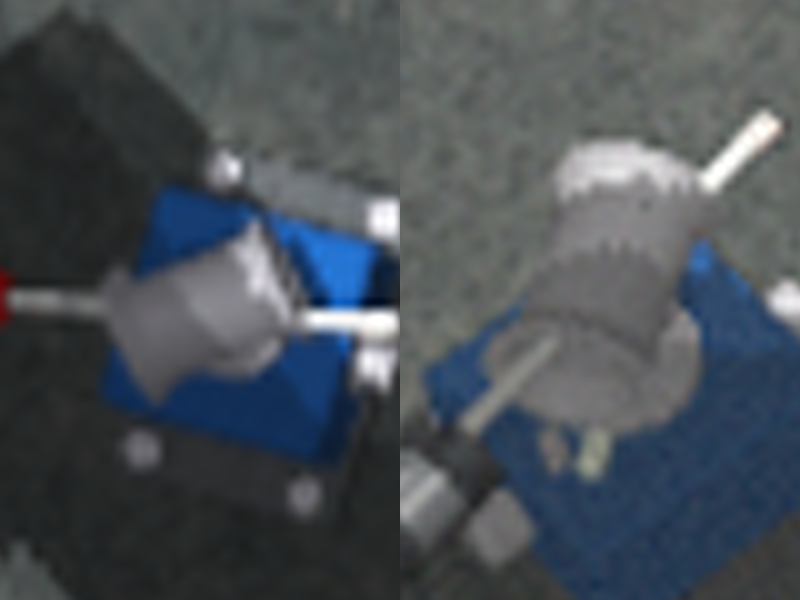

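The tab at scene (595,455) is next to the post at (552,450), the eye yaw is about -66° and the force jumped to 8 N. One more small push should confirm the stop.

Emit:
carry_out --linear '[[0, 1.5, 0], [0.2, 3.5, 0], [0.2, 4.4, 0], [0.2, 4.4, 0]]' --delta_rot '[[0, 0, 1], [0, 0, 2], [0, 0, 3], [0, 0, 3]]'

```text
time: 11.08
eef_pos: [0.5961, 0.3011, 0.0578]
orientation: [[0.129, 0.992, -0.006], [0.992, -0.129, -0.002], [-0.003, -0.006, -1.0]]
force: [-12.8, -1.8, 3.5]
opening: 0.0151
grasp_force: 69.5
```

```bash
python3 -c "
from h import *
swing(-97.6);swing(-88)"
```

```text
t 11.08 lin [ 0.5  2.5 -0.2] rot [-0.33  0.18  0.17] F [-12.8  -1.8   3.5] M [-0.55  2.86  0.4 ] j7 -46.0 open 0.01511835555765622
t 11.08 lin [ -0.6 -11.5  -0.2] rot [-0.34  0.15 -9.43] F [-12.8  -1.8   3.5] M [-0.55  2.86  0.4 ] j7 -46.0 open 0.01511835555765622
```

Firm stop: 12.8 N with no further motion. Now I swing back to line up with the locked eye at about -67.5°.

```bash
python3 -c "
from h import *
swing(-87.5);swing(-77.5);swing(-67.5)"
```

```text
t 11.08 lin [ -0.7 -12.2  -0.2] rot [-0.35  0.15 -9.93] F [-12.8  -1.8   3.5] M [-0.55  2.86  0.4 ] j7 -46.0 open 0.01511835555765622
t 11.08 lin [ -4.5 -26.4  -0.1] rot [ -0.36   0.12 -19.93] F [-12.8  -1.8   3.5] M [-0.55  2.86  0.4 ] j7 -46.0 open 0.01511835555765622
t 11.08 lin [-10.7 -39.6   0. ] rot [ -0.37   0.09 -29.93] F [-12.8  -1.8   3.5] M [-0.55  2.86  0.4 ] j7 -46.0 open 0.01511835555765622
```

Emit:
carry_out --linear '[[0, -7, 0], [-1, -14, 0], [-2.5, -21.5, 0], [-4.5, -28.5, 0], [-7.5, -35, 0], [-10.7, -41.5, 0], [-10.7, -41.5, 0], [-10.7, -41.5, 0]]' --delta_rot '[[0, 0, -5], [0, 0, -10], [0, 0, -15], [0, 0, -20], [0, 0, -25], [0, 0, -30], [0, 0, -30], [0, 0, -30]]'

```text
time: 11.75
eef_pos: [0.5577, 0.2956, 0.0592]
orientation: [[-0.38, 0.925, 0.001], [0.925, 0.38, 0.0], [-0.0, 0.001, -1.0]]
force: [0.2, 1.0, -0.5]
opening: 0.0156
grasp_force: 68.7
```

```bash
python3 - <<'E'
from h import *
swing(-67.5);swing(-67.5,.185)
T=capture('top');S=capture('scene')
for n,c in (('t',T),('s',S)): crop(c,[.5876,.22,.06],f'pics/i{n}.png',40,10)
a,b=[cv2.imread(f'pics/i{n}.png')[100:700,200:600] for n in 'ts'];cv2.imwrite('pics/i.png',np.hstack([a,b]))
E
```

```text
t 11.75 lin [ 0.9 -2.1  1.2] rot [ 0.08  0.02 -0.19] F [ 0.2  1.  -0.5] M [-0.03  0.    0.02] j7 -21.0 open 0.015636910738407096
t 11.75 lin [101.9  -2.4   1.2] rot [ 0.08  0.02 -0.19] F [ 0.2  1.  -0.5] M [-0.03  0.    0.02] j7 -21.0 open 0.015636910738407096
pics/it.png 112 122 10
pics/is.png 113 223 10
```

View pics/i.png

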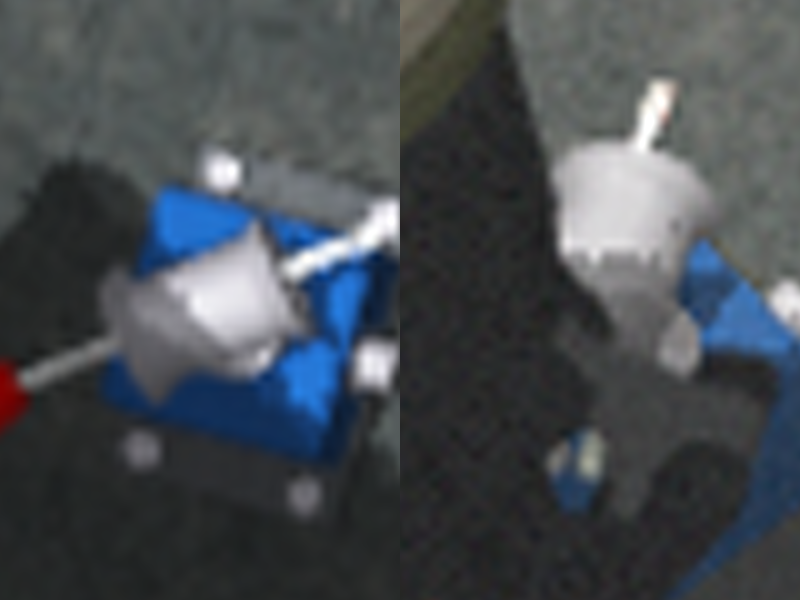

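The force is nil, the eye stays at the stop and the shaft is centred. I'll draw it straight out.

Emit:
carry_out --linear '[[10, 0, 0], [22, 0, 0], [36, 0, 0], [50, 0, 0], [64, 0, 0], [78, 0, 0], [92, 0, 0], [105, 0, 0], [105, 0, 0]]' --delta_rot '[[0, 0, 0], [0, 0, 0], [0, 0, 0], [0, 0, 0], [0, 0, 0], [0, 0, 0], [0, 0, 0], [0, 0, 0], [0, 0, 0]]'

```text
time: 12.6
eef_pos: [0.5139, 0.3974, 0.0591]
orientation: [[-0.387, 0.922, -0.001], [0.922, 0.387, 0.002], [0.003, -0.0, -1.0]]
force: [-1.6, 1.1, 0.6]
opening: 0.0152
grasp_force: 68.7
```

Emit:
carry_out --linear '[[0, 0, -25], [0, 0, -50], [0, 0, -70], [0, 0, -70], [0, 0, -70]]' --delta_rot '[[0, 0, 0], [0, 0, 0], [0, 0, 0], [0, 0, 0], [0, 0, 0]]'

```text
time: 13.02
eef_pos: [0.5177, 0.3932, 0.1303]
orientation: [[-0.382, 0.924, 0.003], [0.924, 0.382, 0.001], [0.0, 0.003, -1.0]]
force: [0.0, -0.9, -1.1]
opening: 0.0151
grasp_force: 68.7
```

```bash
python3 -c "
from h import *
goto([.465,.011,.12],158);print(state()['eef_pos'])"
```

```text
t 13.02 lin [-333.1 -194.7    9.7] rot [  0.16   0.05 -45.56] F [ 0.  -0.9 -1.1] M [ 0.02  0.01 -0.02] j7 -29.0 open 0.015070897074183133
[0.51773771 0.39316834 0.13030862]
```

Emit:
carry_out --linear '[[-33, -19, 0], [-66, -39, 0], [-100, -58, 0], [-133, -78, 0], [-166, -97, 0], [-200, -117, 0], [-233, -136, 0], [-266, -156, 0], [-300, -175, 0], [-333, -195, 0]]' --delta_rot '[[0, 0, -5], [0, 0, -10], [0, 0, -15], [0, 0, -20], [0, 0, -25], [0, 0, -30], [0, 0, -35], [0, 0, -40], [0, 0, -45], [0, 0, -45.5]]'

```text
time: 13.85
eef_pos: [0.4626, 0.0083, 0.1278]
orientation: [[-0.929, 0.371, -0.001], [0.371, 0.929, -0.0], [0.001, -0.001, -1.0]]
force: [1.0, -1.2, 0.1]
opening: 0.0151
grasp_force: 68.7
```

Emit:
carry_out --linear '[[0, 0, 0], [0, 0, 0], [0, 0, 20], [0, 0, 50], [0, 0, 80], [0, 0, 100], [0, 0, 100], [0, 0, 100]]' --delta_rot '[[0, 0, 0], [0, 0, 0], [0, 0, 0], [0, 0, 0], [0, 0, 0], [0, 0, 0], [0, 0, 0], [0, 0, 0]]'

```text
time: 14.52
eef_pos: [0.4628, 0.0122, 0.028]
orientation: [[-0.928, 0.373, -0.003], [0.373, 0.928, 0.001], [0.003, -0.0, -1.0]]
force: [-0.1, 0.1, -0.7]
opening: 0.0154
grasp_force: 68.7
```

```bash
python3 - <<'E'
from h import *
s=state();goto([s['eef_pos'][0],s['eef_pos'][1],.0015],158);print(s['eef_pos'])
T=capture('top');S=capture('scene')
for n,c in (('t',T),('s',S)): crop(c,[.52,-.01,.02],f'pics/j{n}.png',50,8)
a,b=[cv2.imread(f'pics/j{n}.png')[100:700,200:600] for n in 'ts'];cv2.imwrite('pics/j.png',np.hstack([a,b]))
E
```

```text
t 14.52 lin [-0.1  0.  26.5] rot [-0.  -0.2  0.1] F [-0.1  0.1 -0.7] M [ 0.05 -0.02  0.07] j7 52.0 open 0.01535598984823776
[0.46280716 0.01221461 0.02795022]
pics/jt.png 199 140 8
pics/js.png 200 158 8
```

Emit:
carry_out --linear '[[0, 0, 10], [0, 0, 18], [0, 0, 23], [0, 0, 25], [0, 0, 25], [0, 0, 25]]' --delta_rot '[[0, 0, 0], [0, 0, 0], [0, 0, 0], [0, 0, 0], [0, 0, 0], [0, 0, 0]]'

```text
time: 15.12
eef_pos: [0.4639, 0.0109, 0.0038]
orientation: [[-0.927, 0.375, -0.0], [0.375, 0.927, 0.0], [0.0, 0.0, -1.0]]
force: [0.1, -0.1, -0.4]
opening: 0.0149
grasp_force: 68.7
```

Emit:
carry_out --linear '[[0, 0, 1], [0, 0, 2], [0, 0, 2.5], [0, 0, 2.5]]' --delta_rot '[[0, 0, 0], [0, 0, 0], [0, 0, 0], [0, 0, 0]]'

```text
time: 15.45
eef_pos: [0.4639, 0.0108, 0.0013]
orientation: [[-0.927, 0.375, 0.0], [0.375, 0.927, 0.0], [-0.0, 0.0, -1.0]]
force: [-0.1, 0.5, 1.2]
opening: 0.0154
grasp_force: 68.7
```

Light contact with the table (1.2 N). I'll release and then rise.

Emit:
carry_out --linear '[[0, 0, 0], [0, 0, 0], [0, 0, 0], [0, 0, 0], [0, 0, 0], [0, 0, 0], [0, 0, 0], [0, 0, 0]]' --delta_rot '[[0, 0, 0], [0, 0, 0], [0, 0, 0], [0, 0, 0], [0, 0, 0], [0, 0, 0], [0, 0, 0], [0, 0, 0]]' --fingers 0.7

```text
time: 16.12
eef_pos: [0.464, 0.0108, 0.0013]
orientation: [[-0.927, 0.375, 0.0], [0.375, 0.927, 0.0], [-0.0, 0.0, -1.0]]
force: [-0.2, 0.1, -0.9]
opening: 0.06
grasp_force: 0.0
```

Emit:
carry_out --linear '[[0, 0, -8], [0, 0, -25], [0, 0, -55], [0, 0, -90], [0, 0, -120], [30, 0, -150], [40, 0, -170], [40, 0, -170], [40, 0, -170]]' --delta_rot '[[0, 0, 0], [0, 0, 0], [0, 0, 0], [0, 0, 0], [0, 0, 0], [0, 0, 0], [0, 0, 0], [0, 0, 0], [0, 0, 0]]'

```text
time: 16.87
eef_pos: [0.4274, 0.0259, 0.1731]
orientation: [[-0.927, 0.374, 0.004], [0.374, 0.927, -0.001], [-0.004, 0.0, -1.0]]
force: [-0.5, 0.1, -0.8]
opening: 0.0597
grasp_force: 0.0
```

```bash
python3 - <<'E'
from h import *
T=capture('top');S=capture('scene');print(state()['time'],state()['opening'],state()['eef_pos'])
crop(S,[.5876,.218,.06],'pics/k1.png',25,16);crop(T,[.55,.1,.03],'pics/k2.png',75,4)
a=cv2.imread('pics/k1.png');a=cv2.resize(a,(400,400));b=cv2.resize(cv2.imread('pics/k2.png'),(400,400));cv2.imwrite('pics/k.png',np.hstack([a,b]))
E
```

```text
16.9667 0.059443887750091635 [0.4267311  0.02546307 0.17114299]
pics/k1.png 128 237 16
pics/k2.png 129 103 4
```

View pics/k.png

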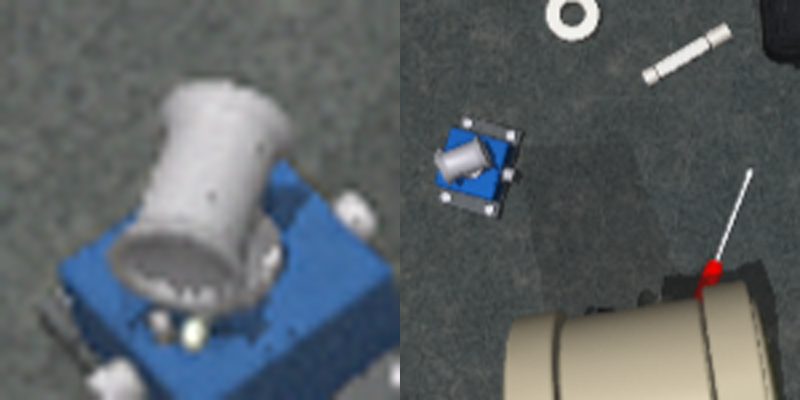

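The tab sits against the post at (160–195,330), the eye has stayed turned, and the driver lies flat on the table well clear of the holder. Handing in.

```bash
python3 -c "
from bench import *
print(hand_in())"
```

```text
the job is handed in; nothing more can be done
None
```

The blue eye was levered clockwise to its stop with the screwdriver, which I drew out and laid flat near its starting spot, clear of the holder; the yellow holder was never approached, and the job was handed in at about 17 s of the 58 s allowed, with no verdict returned.

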